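Work the boiler's sprung filling lever and ease it home

ROBOT

A 7-joint arm with a two-finger parallel gripper is mounted at the origin on the work surface. World frame = base frame: x ahead of the robot, y to its left, z up, the work surface at z = 0. Lengths are in mm, angles in rad, forces in N, time in s.
With the tool pointing down it reaches from about 350 to 900 mm from the base axis. Payload 19.9 kg.
Tool frame: the origin (TCP) lies at the very end of the fingers, on their centre line; the grasp point (between the pads) lies 19 mm behind it; z points along the fingers, y is the line along which they close (so a half turn about z gives the same grasp; the last joint's range is limited). The gripper opens to 85 mm and grips with 20 to 120 N. Pads are 22 mm wide; open, the fingers measure 114 mm over their backs; the gripper's body (76 mm by 85 mm) begins 54 mm behind the grasp point. The pads swing forward as they close: fully open they stand 13 mm farther back than shut.
Start: joints at [1.29, 0.417, -0.01, 1.614, 0.005, 1.111, -0.053], TCP at [148.437, -607.095, 201.56] pointing down, gripper open.
Joint ranges: [-2.81, 2.81], [-0.39, 2.02], [-1.27, 1.25], [0.06, 2.57], [-1.19, 4.33], [0.19, 2], [-2.82, 2.82]. Speed limits (rad/s): [1.89, 1.89, 2.39, 2.39, 3.01, 3.01, 3.01].

INTERFACE

Orientations are given as a unit quaternion [x, y, z, w].
In Python, from bench import manip gives the robot as it stands.
- The arm moves only by the tool arm_command, never from a script. Its argument "rows" is a list of rows, each an object of numbers: "hand": the finger opening in mm, from 0 to 85.4; "tx", "ty", "tz": the shift along the tool's x, y, z in mm; "yaw": the turn about the tool's z in degrees. A call has exactly 8 rows; each row is the pose to reach, as a shift and turn from the pose commanded when the call began, along the tool's axes at that moment; what a row does not reach only later rows make up. A row lasts 1/8 s, in which the tool goes at most 62.5 mm and 10.7 degrees, less where a joint would pass 70% of its speed; a pose out of reach is approached as far as the arm can. A call with a gripper value outside its range is refused whole. The fingers move at their own pace and stop on an object; "force" is the grip in N (left out, the last holds). Time passes only in rows, so rows that repeat a pose let the fingers close, or fill a call up. It gives the time, the measured TCP pose, the force, the opening and the grip force at its end, in the units of the state.
- manip.observe(): the state, without advancing time (a new reading comes with each control period).
- manip.grab_frame(name): name is "scene" or "top" or "wrist"; returns a dict with "frame" (420x560x3 uint8, red, green, blue), "fx", "fy", "cx", "cy" (pixels), "extrinsics" (4x4, takes a point from world to camera coordinates). Camera axes: x right, y up, looking along -z (the intrinsics and any distortion apply to the point x, -y, -z); pixel columns grow to the right and rows downward; lengths in mm; the calibration is good to about 2 mm. The wrist camera is an equidistant fisheye: a pixel r from the principal point sees the ray r / f radians off the axis. A picture is of the moment at which its call begins. There is no depth.
- manip.close_job(): hands the job in; it is judged then, once.
The state is a dict: "time_s": time; "joints": joint angles; "dq": joint speeds; "effort": joint torques, N m; "tool_pos": TCP position; "ee_rot": TCP orientation; "wrist_force": force on the tool from outside, world axes, zero at the start; "torque": the same for the moment, N m; "gripper_width": finger opening in mm; "grip_force": force on a finger pad.
Only numpy, scipy, OpenCV 4.12 (cv2) and the standard library are available. Lean on these libraries where they do the work, as an engineer would, in place of code of your own. Each camera call takes 0.05 s, during which the arm holds its last target. There are 200 camera calls.

TASK

The boiler's water block is on the worktop for service, and its sprung filling valve needs a dry test: take the blue lever by its grip, pull it right round to its stop and hold it there for a moment, then ease it slowly back over a few seconds until it is fully home before you let go. It must not snap back, and the red isolating lever next to it must stay where it is.

Things in the scene. Friction and masses are not known exactly. Their poses are not given: they have to be found in the camera images.
- fill_lever (a joint): Turn of the blue filling lever about its upright stem, in rad: 0 = home (where its spring holds it), growing anticlockwise seen from above to 1.05 at its stop. The spring pulls it home all the time: it takes about 5.5 N at the grip to move it off home and 10 N to hold it at the stop; let go, it snaps back.
- fill_grip (a point): Blue grip of the filling lever: an upright round plastic post, 26 mm in diameter and 50 mm tall, with a 31 mm wide, 4 mm high collar round its foot, on the end of a flat steel lever 22 mm wide. The point is the middle of the post, 150 mm above the worktop: the post's top is at 175 mm, the lever's upper face at 125 mm. It moves on a level circle of 110 mm radius about the stem and ends nearer the robot. No part of the water block rises above 140 mm apart from the two grips.
- fill_stem (a point): A point on the upright turning axis of the blue lever, 150 mm above the worktop, level with the middle of the grip (there is nothing at this height: the steel hub under it ends at 137 mm). A coil spring is wound round the stem of this valve. The valve sits left or right on the block, whose yaw varies by up to 17 degrees; at home the lever points to the left as the robot sees it, along the block and 14 degrees from it towards the robot.
- iso_grip (a point): Red grip of the isolating lever, same shape and size as the blue one, the middle of the post, 150 mm above the worktop. Its lever is stiff without a spring, stays where it is left, may start anywhere in its stroke, and is to be left alone. The stems of the two valves are 200 mm apart.

How it is judged (in metres and radians):
On the way, in this order (a step that is already met when the one before it is completed fails the run):
1. the blue lever is held pulled round to its stop (within 10 degrees) for half a second (value of joint fill_lever above 0.875 rad), for 0.5 s.
2. the blue lever is on its way back home, slowly enough to take 0.8 s or more over the middle of its stroke (value of joint fill_lever between 0.1 and 0.87 rad), for 0.8 s.
At the end, for the whole second after the job is handed in: The blue lever is back home (within 0.1 rad) and let go, and the red grip is within 15 mm of where it began (value of joint fill_lever below 0.1 rad and distance of iso_grip from where it was at the start of the episode below 0.015 m); the robot touches nothing.
It fails at once if the blue lever snaps back: it turns home faster than 1 rad/s while still more than 0.15 rad from home (value of joint fill_lever above 0.15 rad and velocity of joint fill_lever below -1 rad/s).
It fails at once if the red lever is moved by more than 15 mm at its grip (distance of iso_grip from where it was at the start of the episode above 0.015 m).
It also fails if it takes over 48 s, if anything falls off the work surface, if the arm or the gripper's body presses on something with over 40 N, if the wrist force passes 120 N, or if a joint passes its speed limit or range.

## Working session

There is one attempt and no reset: what is moved stays moved. The work goes in short steps, Python scripts to look and compute and a tool call to move; the robot and the scene stay as the last step left them, time stands still between calls to the robot, and variables do not carry over. Pictures are saved under pics/ and viewed, at most 10 in all, crops included, and the job is handed in when it is done.

Besides the shell and the picture viewer there is one more tool, called after "Emit:" as name([rows], argument=value, ...), one row to a line, values as JSON. arm_command: Moves the arm, as the interface text tells. Its arguments: {"type":"object","properties":{"rows":{"type":"array"},"force":{"type":"number"}},"required":["rows"]}

```bash
mkdir -p pics; ls; python3 - <<'E'
from bench import manip
import cv2, numpy as np, pickle
s=manip.observe(); print(s)
d={}
for n in("scene","top"):
    f=manip.grab_frame(n); d[n]=f
    cv2.imwrite(f"pics/{n}0.png",f["frame"][:,:,::-1]); print(n,f["fx"],f["fy"],f["cx"],f["cy"],[k for k in f]); print(np.round(f["extrinsics"],3))
pickle.dump(d,open("d0.pkl","wb"))
a=np.hstack([d["scene"]["frame"],d["top"]["frame"]])[:,:,::-1]
E
```

```text
pics
{'time_s': 0.0, 'joints': array([ 1.28950478,  0.41797804, -0.0102696 ,  1.61417142,  0.00471906,
        1.11071747, -0.05298659]), 'dq': array([ 0.00010008,  0.00103719,  0.00054759,  0.00053019, -0.00043152,
        0.00106174, -0.00136804]), 'effort': array([-6.63786868e-04, -8.64451575e+01,  6.78191856e-01, -4.34905994e+01,
        1.89080997e-02,  7.39819952e-03, -5.06476636e-05]), 'tool_pos': array([ 148.30657428, -606.74863332,  200.95908256]), 'ee_rot': array([ 9.92820938e-01,  1.19608497e-01, -1.35733605e-04, -6.10956573e-04]), 'wrist_force': array([-0.29521574,  1.00288224,  0.60870551]), 'torque': array([ 0.02964525, -0.01009815,  0.00899173]), 'grip_force': 0.0, 'gripper_width': 85.48932143658055}
scene 390.85097156471454 390.85097156471454 281.2229276549955 208.6060653734791 ['frame', 'fx', 'fy', 'cx', 'cy', 'extrinsics']
[[-7.800000e-02  9.970000e-01  1.300000e-02 -1.070400e+01]
 [-7.670000e-01 -6.800000e-02  6.380000e-01  3.140190e+02]
 [ 6.370000e-01  3.900000e-02  7.700000e-01 -1.138772e+03]
 [ 0.000000e+00  0.000000e+00  0.000000e+00  1.000000e+00]]
top 539.2180831811354 539.2180831811354 284.6839603568439 212.2770497239354 ['frame', 'fx', 'fy', 'cx', 'cy', 'extrinsics']
[[ 8.00000e-03 -9.99000e-01 -3.30000e-02  8.65240e+01]
 [ 9.90000e-01  3.00000e-03  1.40000e-01 -5.78879e+02]
 [-1.40000e-01 -3.30000e-02  9.90000e-01 -7.84951e+02]
 [ 0.00000e+00  0.00000e+00  0.00000e+00  1.00000e+00]]
```

View pics/scene0.png

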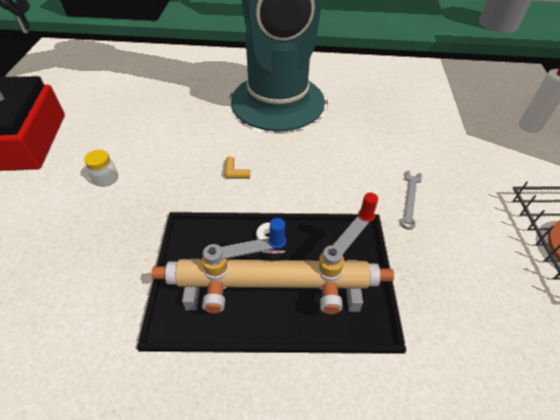

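View pics/top0.png

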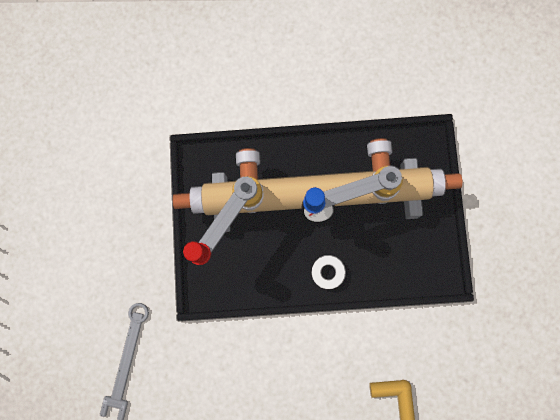

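Scene (facing the robot): blue post at about (277,233), red at (369,207), blue hub at (213,251). Top: blue post (315,200), red (197,252), blue hub (391,177), red hub (246,188). The blue valve is on the right, and its lever points left.

```bash
cat > h.py <<'E'
import numpy as np, cv2
def ray(f,u,v):
    E=np.array(f["extrinsics"]); R,t=E[:3,:3],E[:3,3]
    d=np.array([(u-f["cx"])/f["fx"],-(v-f["cy"])/f["fy"],-1.])
    return -R.T@t, R.T@d
def atz(f,u,v,z):
    o,d=ray(f,u,v); return o+d*(z-o[2])/d[2]
def mask(img,c):
    h=cv2.cvtColor(img,cv2.COLOR_RGB2HSV)
    if c=="blue": m=cv2.inRange(h,(105,120,60),(125,255,255))
    else: m=cv2.inRange(h,(0,200,90),(4,255,255))|cv2.inRange(h,(176,200,90),(180,255,255))
    n,l,s,ce=cv2.connectedComponentsWithStats(m); return s,ce
E
python3 - <<'E'
import pickle,numpy as np
from h import *
d=pickle.load(open("d0.pkl","rb"))
for c in("blue","red"):
    for n in d:
        s,ce=mask(d[n]["frame"],c)
        for i in range(1,len(s)):
            if s[i][4]>80: print(c,n,s[i],ce[i].round(1),atz(d[n],*ce[i],150).round(1))
t=d["top"]; a=d["scene"]
print("hub",atz(t,391,177,137).round(1),atz(a,213,251,137).round(1)); print("isohub",atz(t,246,188,137).round(1),atz(a,333,254.5,137).round(1))
E
```

```text
blue scene [269 217  18  32 472] [277.4 232.8] [582.5  47.6 150. ]
blue top [303 187  22  26 443] [314.1 200.2] [579.6  47.2 150. ]
red scene [   0   86   63   84 2957] [ 31.9 134.3] [ 377.8 -474.5  150. ]
red scene [359 194  18  27 325] [368.2 207.4] [513.4 202.4 150. ]
red top [183 242  28  23 406] [195.4 252.3] [509.1 204.2 150. ]
hub [613.9 -57.6 137. ] [619.  -55.2 137. ]
isohub [598.3 139.9 137. ] [608.8 141.3 137. ]
```

```bash
python3 - <<'E'
import pickle,numpy as np
from h import *
d=pickle.load(open("d0.pkl","rb"))
a=d["scene"]
for p in [(44,165,0),(62,125,0),(62,125,60),(20,165,0),(103,183,0),(98,158,60)]: print(p,atz(a,*p).round(0))
c,s=np.cos,np.sin
S=np.array([615,-57]);th=np.radians(108.1)
G=S+110*np.array([c(th),s(th)])
T0=np.array([148.4,-607.1]);b=np.radians(13.74)
x=np.array([c(b),s(b)]);y=np.array([s(b),-c(b)])
print(G,"tx,ty",x@(G-T0),y@(G-T0))
# arc in tool frame with tool y at 18.1 deg world
g=np.radians(18.1); y=np.array([c(g),s(g)]); x=np.array([-s(g),c(g)])
for k in range(0,65,4):
    P=S+110*np.array([c(th+np.radians(k)),s(th+np.radians(k))])-G
    print(k,round(x@P,1),round(y@P,1))
E
```

```text
(44, 165, 0) [ 319. -547.    0.]
(62, 125, 0) [ 166. -570.    0.]
(62, 125, 60) [ 237. -513.   60.]
(20, 165, 0) [ 324. -605.    0.]
(103, 183, 0) [ 365. -382.    0.]
(98, 158, 60) [ 343. -381.   60.]
[580.82559274  47.55673048] tx,ty 575.5427847032499 -533.2146200120852
0 0.0 0.0
4 -0.3 -7.7
8 -1.1 -15.3
12 -2.4 -22.9
16 -4.3 -30.3
20 -6.6 -37.6
24 -9.5 -44.7
28 -12.9 -51.6
32 -16.7 -58.3
36 -21.0 -64.7
40 -25.7 -70.7
44 -30.9 -76.4
48 -36.4 -81.7
52 -42.3 -86.7
56 -48.5 -91.2
60 -55.0 -95.3
64 -61.8 -98.9
```

Emit:
arm_command([
  {"tz": -50},
  {"tz": -80},
  {"tx": 45,"ty": -40,"tz": -80,"yaw": -10},
  {"tx": 90,"ty": -80,"tz": -80,"yaw": -20},
  {"tx": 135,"ty": -120,"tz": -80,"yaw": -30},
  {"tx": 180,"ty": -160,"tz": -80,"yaw": -40},
  {"tx": 225,"ty": -205,"tz": -80,"yaw": -50},
  {"tx": 270,"ty": -250,"tz": -80,"yaw": -60},
])

```text
invalid input at $.rows[0]: expected keys hand, tx, ty, tz, yaw
```

Emit:
arm_command([
  {"hand": 85,"tx": 0,"ty": 0,"tz": -50,"yaw": 0},
  {"hand": 85,"tx": 0,"ty": 0,"tz": -80,"yaw": 0},
  {"hand": 85,"tx": 45,"ty": -40,"tz": -80,"yaw": -10},
  {"hand": 85,"tx": 90,"ty": -80,"tz": -80,"yaw": -20},
  {"hand": 85,"tx": 135,"ty": -120,"tz": -80,"yaw": -30},
  {"hand": 85,"tx": 180,"ty": -160,"tz": -80,"yaw": -40},
  {"hand": 85,"tx": 225,"ty": -205,"tz": -80,"yaw": -50},
  {"hand": 85,"tx": 270,"ty": -250,"tz": -80,"yaw": -60},
])

```text
time_s: 1.1
tool_pos: [350.8, -300.2, 281.5]
ee_rot: [0.798, 0.602, -0.0, -0.0]
wrist_force: [2.1, -0.7, 0.2]
gripper_width: 84.7
grip_force: 0.0
```

```bash
cat >> h.py <<'E'
def todo(goal,ang,manip):
    "goal world xyz of TCP, world angle (deg) of tool y -> tx,ty,tz,yaw"
    from scipy.spatial.transform import Rotation as Ro
    s=manip.observe(); R=Ro.from_quat(s["ee_rot"]).as_matrix()
    a=np.degrees(np.arctan2(R[1,1],R[0,1])); d=R.T@(np.array(goal)-s["tool_pos"])
    print("t",s["time_s"],"pos",s["tool_pos"].round(1),"yang",a.round(1),"zax",R[:,2].round(3),"F",s["wrist_force"].round(1),"w",round(s["gripper_width"],1),"q",s["joints"].round(2))
    print("todo",d.round(1),"yaw",round(-(ang-a),1)); return s
E
python3 - <<'E'
from bench import manip
from h import *
todo((581,47.5,280),18.1,manip)
E
```

```text
t 1.1 pos [ 350.8 -300.2  281.5] yang -15.9 zax [-0. -0. -1.] F [ 2.1 -0.7  0.2] w 84.7 q [ 0.99  0.06 -0.36  1.89  0.02  1.2   0.34]
todo [397.5 125.9   1.4] yaw -34.0
```

Emit:
arm_command([
  {"hand": 85,"tx": 50,"ty": 15,"tz": 0,"yaw": -5},
  {"hand": 85,"tx": 105,"ty": 35,"tz": 0,"yaw": -10},
  {"hand": 85,"tx": 160,"ty": 50,"tz": 0,"yaw": -15},
  {"hand": 85,"tx": 215,"ty": 70,"tz": 0,"yaw": -20},
  {"hand": 85,"tx": 270,"ty": 85,"tz": 0,"yaw": -25},
  {"hand": 85,"tx": 325,"ty": 103,"tz": 0,"yaw": -30},
  {"hand": 85,"tx": 370,"ty": 117,"tz": 0,"yaw": -34},
  {"hand": 85,"tx": 397.5,"ty": 126,"tz": 0,"yaw": -34},
])

```text
time_s: 2.1
tool_pos: [583.0, 46.5, 281.1]
ee_rot: [0.588, 0.809, 0.0, -0.001]
wrist_force: [0.1, -1.2, 0.2]
gripper_width: 85.0
grip_force: 0.0
```

```bash
python3 - <<'E'
from bench import manip
from h import *
todo((581,47.5,136),18.1,manip)
f=manip.grab_frame("wrist"); cv2.imwrite("pics/w1.png",f["frame"][:,:,::-1])
E=np.array(f["extrinsics"]);R,t=E[:3,:3],E[:3,3]
print(f["fx"],f["cx"],f["cy"],"cam at",(-R.T@t).round(1))
def proj(p):
    c=R@np.array(p,float)+t; v=np.array([c[0],-c[1],-c[2]]); r=np.hypot(v[0],v[1]); th=np.arctan2(r,v[2])
    return (f["cx"]+f["fx"]*th*v[0]/r, f["cy"]+f["fy"]*th*v[1]/r)
for p in [(581,47.5,175),(581,47.5,129),(615,-57,137)]: print(p,np.round(proj(p),1))
E
```

```text
t 2.1 pos [583.   46.5 281.1] yang 17.9 zax [-0.001  0.001 -1.   ] F [ 0.1 -1.2  0.2] w 85.0 q [ 0.42  0.36 -0.71  1.6   0.24  1.28 -0.02]
todo [  1.4  -1.5 145.1] yaw -0.2
325.19226210127806 282.8271942564445 208.12712762105355 cam at [561.5 113.6 453.8]
(581, 47.5, 175) [281.1 195.5]
(581, 47.5, 129) [281.4 184.6]
(615, -57, 137) [281.7 283.7]
```

View pics/w1.png

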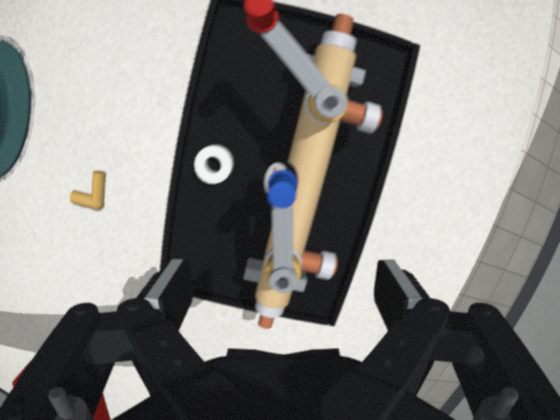

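The wrist view shows the post's top at (282,195) and the hub at (283,282). Both are within 2 px of the prediction, so I'll descend and close.

Emit:
arm_command([
  {"hand": 85,"tx": 1,"ty": -1,"tz": 30,"yaw": 0},
  {"hand": 85,"tx": 1,"ty": -1,"tz": 60,"yaw": 0},
  {"hand": 85,"tx": 1,"ty": -1,"tz": 90,"yaw": 0},
  {"hand": 75,"tx": 1,"ty": -1,"tz": 110,"yaw": 0},
  {"hand": 65,"tx": 1,"ty": -1,"tz": 125,"yaw": 0},
  {"hand": 60,"tx": 1,"ty": -1,"tz": 138,"yaw": 0},
  {"hand": 55,"tx": 1,"ty": -1,"tz": 144,"yaw": 0},
  {"hand": 50,"tx": 1,"ty": -1,"tz": 144,"yaw": 0},
])

```text
time_s: 3.15
tool_pos: [581.2, 44.9, 137.6]
ee_rot: [0.59, 0.808, -0.0, -0.0]
wrist_force: [0.8, 0.2, 0.1]
gripper_width: 50.1
grip_force: 0.0
```

Emit:
arm_command([
  {"hand": 40,"tx": 0,"ty": 0,"tz": 0,"yaw": 0},
  {"hand": 32,"tx": 0,"ty": 0,"tz": 0,"yaw": 0},
  {"hand": 26,"tx": 0,"ty": 0,"tz": 0,"yaw": 0},
  {"hand": 20,"tx": 0,"ty": 0,"tz": 0,"yaw": 0},
  {"hand": 20,"tx": 0,"ty": 0,"tz": 0,"yaw": 0},
  {"hand": 20,"tx": 0,"ty": 0,"tz": 0,"yaw": 0},
  {"hand": 20,"tx": 0,"ty": 0,"tz": 0,"yaw": 0},
  {"hand": 20,"tx": 0,"ty": 0,"tz": 0,"yaw": 0},
], force=60)

```text
time_s: 4.15
tool_pos: [581.1, 44.8, 138.1]
ee_rot: [0.59, 0.808, -0.0, 0.0]
wrist_force: [-4.4, -0.9, 8.8]
gripper_width: 22.7
grip_force: 58.4
```

```bash
python3 - <<'E'
from bench import manip
from h import *
s=todo((581,47.5,136),18.1,manip); print(s["grip_force"],s["torque"].round(2))
f=manip.grab_frame("scene"); cv2.imwrite("pics/s2.png",cv2.resize(f["frame"][140:350,140:420,::-1],None,fx=2,fy=2))
E
```

```text
t 4.15 pos [581.1  44.8 138.1] yang 17.7 zax [-0. -0. -1.] F [-4.4 -0.9  8.8] w 22.7 q [ 0.37  0.49 -0.66  1.76  0.35  1.01 -0.11]
todo [2.6 0.7 2.1] yaw -0.4
58.404364585876465 [-0.26  1.07  0.07]
```

View pics/s2.png

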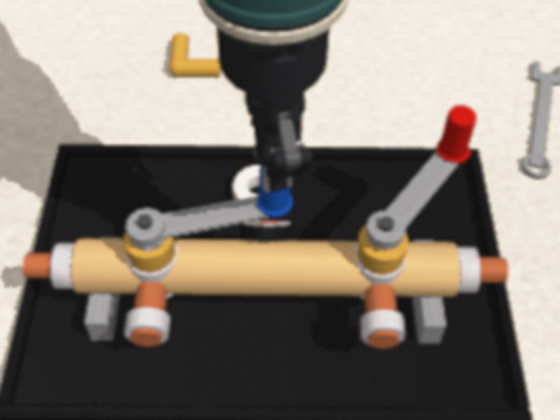

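Emit:
arm_command([
  {"hand": 20,"tx": -0.3,"ty": -7.7,"tz": 0,"yaw": -4},
  {"hand": 20,"tx": -1.1,"ty": -15.3,"tz": 0,"yaw": -8},
  {"hand": 20,"tx": -2.4,"ty": -22.9,"tz": 0,"yaw": -12},
  {"hand": 20,"tx": -4.3,"ty": -30.3,"tz": 0,"yaw": -16},
  {"hand": 20,"tx": -6.6,"ty": -37.6,"tz": 0,"yaw": -20},
  {"hand": 20,"tx": -9.5,"ty": -44.7,"tz": 0,"yaw": -24},
  {"hand": 20,"tx": -12.9,"ty": -51.6,"tz": 0,"yaw": -28},
  {"hand": 20,"tx": -16.7,"ty": -58.3,"tz": 0,"yaw": -32},
])

```text
time_s: 5.2
tool_pos: [532.1, 11.3, 138.3]
ee_rot: [0.343, 0.939, 0.001, 0.001]
wrist_force: [10.2, 1.5, -2.7]
gripper_width: 22.5
grip_force: 58.9
```

```bash
cat >> h.py <<'E'
def chk(manip):
    s=todo((507,-35,138),78.1,manip); print("grip",round(s["grip_force"],1),"tau",s["torque"].round(2))
    p=s["tool_pos"][:2]-[615,-57]; print("lever est deg",np.degrees(np.arctan2(p[1],p[0]))%360-108.1,"R",np.hypot(*p))
E
python3 -c "
from bench import manip
from h import *
chk(manip)"
```

```text
t 5.2 pos [532.1  11.3 138.3] yang 49.9 zax [ 0.003  0.001 -1.   ] F [10.2  1.5 -2.7] w 22.5 q [ 0.57  0.43 -0.8   1.89  0.38  0.97  0.47]
todo [-10.6 -51.6   0.1] yaw -28.2
grip 58.9 tau [ 0.07 -2.34 -0.09]
lever est deg 32.405978033401595 R 107.39871346538823
```

Emit:
arm_command([
  {"hand": 20,"tx": -0.3,"ty": -7.7,"tz": 0,"yaw": -4},
  {"hand": 20,"tx": -1.1,"ty": -15.3,"tz": 0,"yaw": -8},
  {"hand": 20,"tx": -2.4,"ty": -22.9,"tz": 0,"yaw": -12},
  {"hand": 20,"tx": -4.3,"ty": -30.3,"tz": 0,"yaw": -16},
  {"hand": 20,"tx": -6.6,"ty": -37.6,"tz": 0,"yaw": -20},
  {"hand": 20,"tx": -9.5,"ty": -44.7,"tz": 0,"yaw": -24},
  {"hand": 20,"tx": -11.5,"ty": -49,"tz": 0,"yaw": -26.5},
  {"hand": 20,"tx": -12.9,"ty": -51.6,"tz": 0,"yaw": -28},
])

```text
time_s: 6.2
tool_pos: [509.5, -35.8, 138.3]
ee_rot: [0.106, 0.994, 0.001, 0.002]
wrist_force: [15.4, 6.2, -8.8]
gripper_width: 22.5
grip_force: 59.2
```

```bash
python3 -c "
from bench import manip
from h import *
chk(manip)
f=manip.grab_frame('scene'); cv2.imwrite('pics/s3.png',cv2.resize(f['frame'][140:350,140:420,::-1],None,fx=2,fy=2))"
```

```text
t 6.2 pos [509.5 -35.8 138.3] yang 77.8 zax [ 0.005  0.002 -1.   ] F [15.4  6.2 -8.8] w 22.5 q [ 0.76  0.43 -0.92  1.94  0.41  0.97  1.01]
todo [2.6 0.2 0.3] yaw -0.3
grip 59.2 tau [ 1.17 -3.41 -0.21]
lever est deg 60.5346049439793 R 107.645954037514
```

View pics/s3.png

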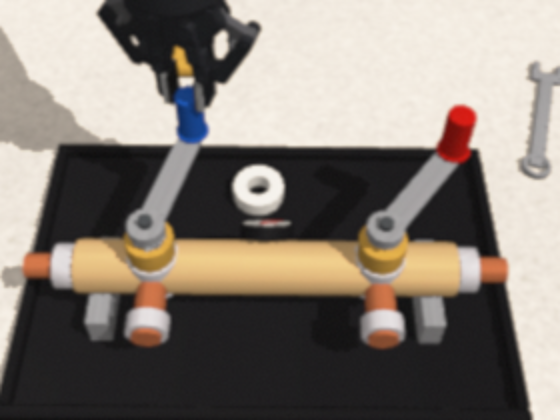

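The lever is round near its stop: blue foot at about (192,133) in the crop, hub at (147,225). I'll hold for a second and check the angle numerically.

Emit:
arm_command([
  {"hand": 20,"tx": 0,"ty": 0,"tz": 0,"yaw": 0},
  {"hand": 20,"tx": 0,"ty": 0,"tz": 0,"yaw": 0},
  {"hand": 20,"tx": 0,"ty": 0,"tz": 0,"yaw": 0},
  {"hand": 20,"tx": 0,"ty": 0,"tz": 0,"yaw": 0},
  {"hand": 20,"tx": 0,"ty": 0,"tz": 0,"yaw": 0},
  {"hand": 20,"tx": 0,"ty": 0,"tz": 0,"yaw": 0},
  {"hand": 20,"tx": 0,"ty": 0,"tz": 0,"yaw": 0},
  {"hand": 20,"tx": 0,"ty": 0,"tz": 0,"yaw": 0},
])

```text
time_s: 7.25
tool_pos: [509.5, -35.5, 138.3]
ee_rot: [0.107, 0.994, 0.001, 0.002]
wrist_force: [15.3, 6.2, -8.6]
gripper_width: 22.1
grip_force: 59.2
```

```bash
python3 -c "
from bench import manip
from h import *
chk(manip)
f=manip.grab_frame('scene')
for n in ('scene','top'):
    f=manip.grab_frame(n); s,c=mask(f['frame'],'blue'); k=[(s[i].tolist(),c[i].round(1)) for i in range(1,len(s)) if s[i][4]>60]; print(n,k)
    for q in k:
        P=atz(f,*q[1],143); d=P[:2]-[615,-57]; print(P.round(1),np.degrees(np.arctan2(d[1],d[0]))%360-108.1,np.hypot(*d))
f=manip.grab_frame('scene')
for v in (203,205,207.5): 
    P=atz(f,236.3,v,127);H=atz(f,213.5,251,137); d=P-H; print(P.round(1),H.round(1),np.degrees(np.arctan2(d[1],d[0]))%360-108.1)
"
```

```text
t 7.25 pos [509.5 -35.5 138.3] yang 77.8 zax [ 0.005  0.002 -1.   ] F [15.3  6.2 -8.6] w 22.1 q [ 0.76  0.43 -0.92  1.94  0.41  0.97  1.01]
todo [2.5 0.  0.3] yaw -0.3
grip 59.2 tau [ 1.17 -3.41 -0.19]
lever est deg 60.408277904366514 R 107.70020175591398
scene [([227, 184, 17, 27, 298], array([234.2, 197.9]))]
[506.4 -37.1 143. ] 61.52971347062737 110.37727168379791
top []
[504.7 -34.8 127. ] [618.9 -54.4 137. ] 62.17422588174216
[509.5 -34.1 127. ] [618.9 -54.4 137. ] 61.38967866304557
[515.4 -33.2 127. ] [618.9 -54.4 137. ] 60.32439145063486
```

The lever is at its stop (about 60°) and has been held for over 1 s. Now I'll ease it back at 20°/s.

Emit:
arm_command([
  {"hand": 20,"tx": -0.1,"ty": 4.8,"tz": 0,"yaw": 2.5},
  {"hand": 20,"tx": -0.4,"ty": 9.6,"tz": 0,"yaw": 5},
  {"hand": 20,"tx": -0.9,"ty": 14.4,"tz": 0,"yaw": 7.5},
  {"hand": 20,"tx": -1.7,"ty": 19.1,"tz": 0,"yaw": 10},
  {"hand": 20,"tx": -2.6,"ty": 23.8,"tz": 0,"yaw": 12.5},
  {"hand": 20,"tx": -3.7,"ty": 28.5,"tz": 0,"yaw": 15},
  {"hand": 20,"tx": -5.1,"ty": 33.1,"tz": 0,"yaw": 17.5},
  {"hand": 20,"tx": -6.6,"ty": 37.6,"tz": 0,"yaw": 20},
])

```text
time_s: 8.45
tool_pos: [523.6, -0.6, 138.3]
ee_rot: [0.278, 0.96, 0.001, 0.002]
wrist_force: [11.6, 2.3, -3.4]
gripper_width: 22.8
grip_force: 59.6
```

Emit:
arm_command([
  {"hand": 20,"tx": -0.1,"ty": 4.8,"tz": 0,"yaw": 2.5},
  {"hand": 20,"tx": -0.4,"ty": 9.6,"tz": 0,"yaw": 5},
  {"hand": 20,"tx": -0.9,"ty": 14.4,"tz": 0,"yaw": 7.5},
  {"hand": 20,"tx": -1.7,"ty": 19.1,"tz": 0,"yaw": 10},
  {"hand": 20,"tx": -2.6,"ty": 23.8,"tz": 0,"yaw": 12.5},
  {"hand": 20,"tx": -3.7,"ty": 28.5,"tz": 0,"yaw": 15},
  {"hand": 20,"tx": -5.1,"ty": 33.1,"tz": 0,"yaw": 17.5},
  {"hand": 20,"tx": -6.6,"ty": 37.6,"tz": 0,"yaw": 20},
])

```text
time_s: 9.45
tool_pos: [548.7, 27.5, 138.2]
ee_rot: [0.441, 0.897, 0.001, 0.001]
wrist_force: [6.7, 0.4, -0.8]
gripper_width: 22.6
grip_force: 60.1
```

```bash
python3 -c "
from bench import manip
from h import *
chk(manip)"
```

```text
t 9.45 pos [548.7  27.5 138.2] yang 37.6 zax [ 0.003  0.001 -1.   ] F [ 6.7  0.4 -0.8] w 22.6 q [ 0.49  0.45 -0.75  1.85  0.36  0.98  0.24]
todo [-24.  -71.2   0.1] yaw -40.5
grip 60.1 tau [ 0.16 -1.53 -0.1 ]
lever est deg 20.028053941910798 R 107.36171567951439
```

Emit:
arm_command([
  {"hand": 20,"tx": -0.1,"ty": 4.8,"tz": 0,"yaw": 2.5},
  {"hand": 20,"tx": -0.4,"ty": 9.6,"tz": 0,"yaw": 5},
  {"hand": 20,"tx": -0.9,"ty": 14.4,"tz": 0,"yaw": 7.5},
  {"hand": 20,"tx": -1.7,"ty": 19.1,"tz": 0,"yaw": 10},
  {"hand": 20,"tx": -2.6,"ty": 23.8,"tz": 0,"yaw": 12.5},
  {"hand": 20,"tx": -3.7,"ty": 28.5,"tz": 0,"yaw": 15},
  {"hand": 20,"tx": -5.1,"ty": 33.1,"tz": 0,"yaw": 17.5},
  {"hand": 20,"tx": -6.6,"ty": 37.6,"tz": 0,"yaw": 20},
])

```text
time_s: 10.45
tool_pos: [581.5, 45.0, 138.1]
ee_rot: [0.59, 0.807, 0.0, 0.0]
wrist_force: [-17.4, -5.3, 14.5]
gripper_width: 22.2
grip_force: 61.8
```

```bash
python3 -c "
from bench import manip
from h import *
chk(manip)"
```

```text
t 10.45 pos [581.5  45.  138.1] yang 17.6 zax [ 0.001  0.    -1.   ] F [-17.4  -5.3  14.5] w 22.2 q [ 0.37  0.49 -0.65  1.76  0.35  1.   -0.11]
todo [-53.6 -95.3   0. ] yaw -60.5
grip 61.8 tau [-1.14  3.99  0.1 ]
lever est deg 0.062358744823441725 R 107.33149109901933
```

Home: it is now pressing lightly against the home stop. Next: release, then rise straight up.

Emit:
arm_command([
  {"hand": 24,"tx": 0,"ty": -1,"tz": 0,"yaw": 0},
  {"hand": 30,"tx": 0,"ty": -1,"tz": 0,"yaw": 0},
  {"hand": 36,"tx": 0,"ty": -1,"tz": 0,"yaw": 0},
  {"hand": 42,"tx": 0,"ty": -1,"tz": 0,"yaw": 0},
  {"hand": 50,"tx": 0,"ty": -1,"tz": 0,"yaw": 0},
  {"hand": 55,"tx": 0,"ty": -1,"tz": 0,"yaw": 0},
  {"hand": 60,"tx": 0,"ty": -1,"tz": 0,"yaw": 0},
  {"hand": 60,"tx": 0,"ty": -1,"tz": 0,"yaw": 0},
])

```text
time_s: 11.45
tool_pos: [580.1, 44.6, 137.6]
ee_rot: [0.59, 0.808, -0.0, -0.0]
wrist_force: [-0.7, 0.4, 0.5]
gripper_width: 60.4
grip_force: 0.0
```

Emit:
arm_command([
  {"hand": 60,"tx": 0,"ty": 0,"tz": -10,"yaw": 0},
  {"hand": 60,"tx": 0,"ty": 0,"tz": -25,"yaw": 0},
  {"hand": 60,"tx": 0,"ty": 0,"tz": -45,"yaw": 0},
  {"hand": 60,"tx": 0,"ty": 0,"tz": -70,"yaw": 0},
  {"hand": 60,"tx": 0,"ty": 0,"tz": -95,"yaw": 0},
  {"hand": 60,"tx": 0,"ty": 0,"tz": -120,"yaw": 0},
  {"hand": 60,"tx": 0,"ty": 0,"tz": -140,"yaw": 0},
  {"hand": 60,"tx": 0,"ty": 0,"tz": -140,"yaw": 0},
])

```text
time_s: 12.45
tool_pos: [580.8, 44.9, 280.1]
ee_rot: [0.59, 0.808, 0.001, 0.001]
wrist_force: [0.4, 0.3, -0.6]
gripper_width: 60.2
grip_force: 0.0
```

```bash
python3 - <<'E'
from bench import manip
from h import *
chk(manip)
f=manip.grab_frame("scene"); cv2.imwrite("pics/s4.png",cv2.resize(f["frame"][140:350,140:420,::-1],None,fx=2,fy=2))
for c in("blue","red"):
    s,ce=mask(f["frame"],c); print(c,[(s[i][4],ce[i].round(1)) for i in range(1,len(s)) if s[i][4]>80])
E
```

```text
t 12.45 pos [580.8  44.9 280.1] yang 17.7 zax [ 0.003 -0.    -1.   ] F [ 0.4  0.3 -0.6] w 60.2 q [ 0.42  0.35 -0.71  1.61  0.24  1.27 -0.02]
todo [-53.4 -95.  141.8] yaw -60.4
grip 0.0 tau [ 0.03  0.01 -0.  ]
lever est deg 0.48384134828708625 R 107.46715318491671
blue [(np.int32(479), array([277.5, 232.7]))]
red [(np.int32(2966), array([ 31.9, 134.3])), (np.int32(325), array([368.2, 207.4]))]
```

View pics/s4.png

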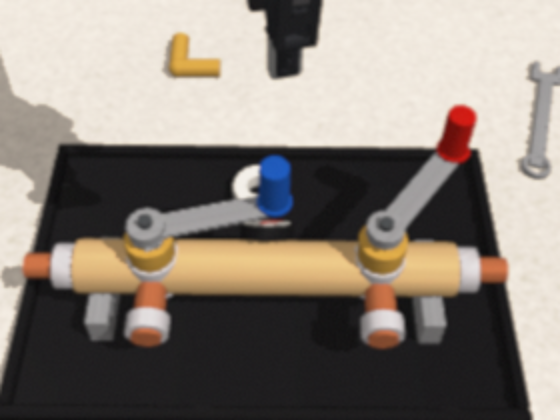

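The blue grip is back at its starting pixel (277.5,232.7), the red one is unmoved at (368.2,207.4), and the gripper is clear above them.

```bash
python3 -c "
from bench import manip
print(manip.close_job())"
```

```text
the job is handed in; nothing more can be done
None
```

The blue lever was pulled to its stop, held there for over 1 s, eased home over about 3 s and let go; the red lever did not move, and the job is handed in, though the hand-in returned no verdict.

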